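# Close a glass joint and snap its spring clip on

### The arm

A 6-joint arm with a two-finger parallel gripper is mounted at the origin on a cart in front of the work surface, level with it; the furniture and walls round the work are solid. World frame = base frame: x ahead of the robot, y to its left, z up, the work surface at z = 0. Lengths are in mm, angles in rad, forces in N, time in s.
With the tool pointing down it reaches from about 300 to 875 mm from the base axis. Payload 6.4 kg.
Tool frame: the origin (TCP) lies at the very end of the fingers, on their centre line; the grasp point (between the pads) lies 19 mm behind it; z points along the fingers, y is the line along which they close (so a half turn about z gives the same grasp; the last joint's range is limited). The gripper opens to 85 mm and grips with 20 to 120 N. Pads are 22 mm wide; open, the fingers measure 114 mm over their backs; the gripper's body (76 mm by 85 mm) begins 54 mm behind the grasp point. The pads swing forward as they close: fully open they stand 13 mm farther back than shut.
Start: joints at [-1.317, 0.181, 1.607, -0, 1.354, -0.206], TCP at [255.184, -515.288, 231.288] pointing down, gripper open.
Joint ranges: [-2.99, 2.99], [-0.89, 2.07], [0.3, 2.58], [-1.14, 4.28], [0, 2.63], [-3.12, 3.12]. Speed limits (rad/s): [2.57, 2.57, 3.01, 3.14, 3.14, 3.14].

### API

Orientations are given as a 3x3 rotation matrix whose columns are the frame's x, y, z axes.
In Python, from rig import r gives the robot as it stands.
- The arm moves only by the tool arm_command, never from a script. Its argument "rows" is a list of rows, each an object of numbers: "fingers": the finger opening in mm, from 0 to 85.4; "dx", "dy", "dz": the shift along the tool's x, y, z in shares of 1 m (1.0 is 1 m); "turn": the turn about the tool's z in normalised numbers (1 is 2 pi rad). A call has 1 to 20 rows; each row is the pose to reach, as a shift and turn from the pose commanded when the call began, along the tool's axes at that moment; what a row does not reach only later rows make up. A row lasts 1/10 s, in which the tool goes at most 50 mm and 8.59 degrees, less where a joint would pass 70% of its speed; a pose out of reach is approached as far as the arm can. Shift and turn numbers lie between -1 and 1, and a call with a number outside is refused. A call with a gripper value outside its range is refused whole. The fingers move at their own pace and stop on an object; "grip_force" is the grip in N (left out, the last holds). Time passes only in rows, so rows that repeat a pose let the fingers close. It gives the time, the measured TCP pose, the force, the opening and the grip force at its end, in the units of the state.
- r.sense(): the state, without advancing time (a new reading comes with each control period).
- r.capture(name): name is "scene" or "top"; returns the picture (400x640x3 uint8, blue, green, red); there is no depth.
- r.camera_info(name): a dict with "fx", "fy", "cx", "cy" (pixels), "pose" (4x4, takes a point from camera to world coordinates). Camera axes: x right, y up, looking along -z (the intrinsics and any distortion apply to the point x, -y, -z); pixel columns grow to the right and rows downward; lengths in mm; the calibration is good to about 2 mm. A picture is of the moment at which its call begins. camera_info takes no time and is no camera call.
- r.close_job(): hands the job in; it is judged then, once.
The state is a dict: "clock": time; "joint_positions": joint angles; "dq": joint speeds; "effort": joint torques, N m; "ee_pos": TCP position; "tool_rot": TCP orientation; "ft_force": force on the tool from outside, world axes, zero at the start; "torque": the same for the moment, N m; "grip_width": opening from 0.0 (shut) to 1.0 (fully open); "grasp_force": force on a finger pad.
Only numpy, scipy, OpenCV 4.12 (cv2) and the standard library are available. Lean on these libraries where they do the work, as an engineer would, in place of code of your own. Each camera call takes 0.05 s, during which the arm holds its last target. There are 200 camera calls.

### The job

Close the glass joint on the sprung stand: slide the loose tube along by its upright side arm until the two flanges meet. Then take the green spring clip and push it straight down over the closed flanges until its arms snap past the tubes and it sits fully home, and let go of it. The stand's carriage gives under the push: press only as hard as the snap needs and never drive the carriage down onto its stop, and do not disturb the other things on the bench.

Things in the scene. Friction and masses are not known exactly. Their poses are not given: they have to be found in the camera images.
- stand: Fixed grey base plate, 100 x 280 x 14 mm, long side along its y; origin at the centre of its underside, z up; yaw varies. Above it a sprung aluminium carriage plate (60 x 260 mm, top 50 mm above the bench) carries two amber glass tubes end to end in black saddles, their common axis along the stand's y, 77 mm above the bench. The loose tube lies on the -y side.
- carriage (a joint): Sprung carriage with both tubes: how far it is pressed straight down, m; 0 at rest, 0.022 on its hard stop (never go beyond 0.0205, which takes about 15 N). It starts to give at about 1 N and is soft: it sinks 10 to 17 mm before the clip snaps. It springs back up when let go.
- joint_mid (a point): Middle of the closed joint, on the tube axis at the fixed tube's end face; axes like the stand's (y along the tubes, to the fixed tube). Tubes 20 mm in diameter; each ends in a flange 27 mm in diameter, 3 mm thick, with a 3 mm taper behind. Nearest saddles 38 mm to either side; 27 mm of free height from the axis down to the carriage plate. Sinks with the carriage.
- slide_tube (a joint): Gap between the two flanges, m; 0 closed (it stops there), 0.04 most open; starts at 0.015 to 0.035. The loose tube (on the stand's -y side) moves along the stand's +y to close. About 2 N moves it and it stays where it is left.
- side_arm (a point): On the loose tube's upright side arm (13 mm in diameter, a 16 mm collar from 52 to 56 mm above the tube axis), on its centre line 40 mm above the tube axis; 72 mm from the loose tube's flange face. A good place to pinch from above.
- clip: Loose green plastic spring clip, about 42 x 32 x 80 mm, standing on its arm tips; origin between them at bench level, z up, y along the tube it fits (either way round). Two C-jaws, 8 mm wide, at y = -11 and +11 mm, leave a 14 mm slot for the flanges. Its sprung arms open by themselves: they meet the tubes with the bore 15 mm above the axis, and 9 to 13 N snaps it on (force drops). 40 g.
- clip_bore (a point): Centre of the clip's bore, 18 mm above its origin; lies on the tube axis at joint_mid when the clip is home.
- clip_fin (a point): Middle of the clip's grip fin, 50 mm above the bore centre. The fin is a plate 10 mm thick (clip x), 24 mm long (clip y), from 24 mm (where it stands on a bridge 30 mm wide) to 62 mm above the bore: grip it from above across its thickness.
- glass_jar: Empty glass jar, 69 mm in diameter, 116 mm high; origin at the centre of its underside. Leave alone.
- timer: White bench timer, 66 x 62 x 19 mm, origin under its centre. Leave alone.
- petri_dish: Petri dish, 60 mm in diameter, 14 mm high, origin under its centre. Leave alone.
- pipette_bulb: Blue rubber pipette bulb lying on the bench, 45 x 92 x 45 mm, origin under its centre. Leave alone.

How it is judged:
By the outcome, as a careful person would: the job done as asked, in the order asked, and still so for the second after the job is handed in, with the robot touching nothing.
It also fails if it takes over 69 s, if anything falls off the work surface, if the arm or the gripper's body presses on something with over 40 N, if the wrist force passes 120 N, or if a joint passes its speed limit or range.

## Working session

There is one attempt and no reset: what is moved stays moved. The work goes in short steps, Python scripts to look and compute and a tool call to move; the robot and the scene stay as the last step left them, time stands still between calls to the robot, and variables do not carry over. Pictures are saved under pics/ and viewed, at most 10 in all, crops included, and the job is handed in when it is done.

Besides the shell and the picture viewer there is one more tool, called after ">>>" by a JSON object that holds its "fn" and its "kwargs". arm_command: Moves the arm, as the interface text tells. Its arguments: {"type":"object","properties":{"rows":{"type":"array","items":{"type":"object","properties":{"fingers":{"type":"number"},"dx":{"type":"number"},"dy":{"type":"number"},"dz":{"type":"number"},"turn":{"type":"number"}}}},"grip_force":{"type":"number"}},"required":["rows"]}

```bash
mkdir -p pics
python3 - <<'E'
from rig import r
import cv2,numpy as np
np.set_printoptions(precision=3,suppress=True)
for n in("scene","top"):
    cv2.imwrite(f"pics/{n}0.png",r.capture(n)); c=r.camera_info(n); print(n,{k:v for k,v in c.items()})
s=r.sense(); print(s)
E
```

```text
scene {'fx': 512.2746715088546, 'fy': 512.2746715088546, 'cx': 318.6610615043495, 'cy': 197.64395171941416, 'pose': array([[  -0.948,    0.267,   -0.174,  291.059],
       [  -0.319,   -0.787,    0.528,  827.719],
       [   0.004,    0.556,    0.831, 1390.155],
       [   0.   ,    0.   ,    0.   ,    1.   ]])}
top {'fx': 398.3253454206406, 'fy': 398.3253454206406, 'cx': 318.85525062760917, 'cy': 193.5647500188764, 'pose': array([[  -0.019,    0.997,   -0.077,  454.494],
       [  -1.   ,   -0.021,   -0.013,    4.941],
       [  -0.014,    0.077,    0.997, 1355.118],
       [   0.   ,    0.   ,    0.   ,    1.   ]])}
{'clock': 0.1, 'joint_positions': array([-1.317,  0.181,  1.608, -0.   ,  1.354, -0.206]), 'dq': array([ 0.   , -0.002, -0.005, -0.001, -0.   ,  0.   ]), 'effort': array([  0.001, -44.588, -35.224,  -0.   ,   0.004,  -0.   ]), 'ee_pos': array([ 255.038, -514.806,  230.491]), 'tool_rot': array([[ 0.896,  0.444, -0.   ],
       [ 0.444, -0.896,  0.001],
       [ 0.   , -0.002, -1.   ]]), 'ft_force': array([ 0.079, -0.188,  0.284]), 'torque': array([ 0.038,  0.018, -0.03 ]), 'grasp_force': 0.0, 'grip_width': 1.0016893194178256}
```

View pics/scene0.png

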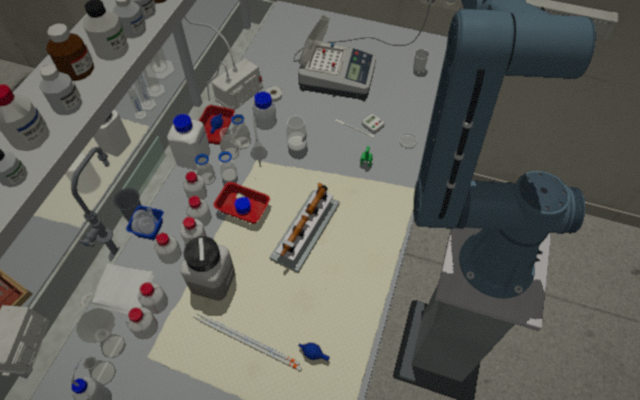

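View pics/top0.png

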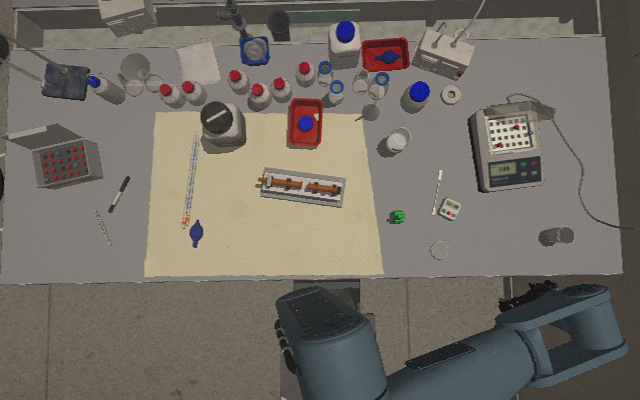

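The scene view shows the stand at about (306,230), the clip at (366,157), and the timer and petri dish beside it. In the top view the stand is at about (301,187) and the clip at (398,216), with the jar at (397,140). Next I'll zoom in on the stand and the clip in both views.

```bash
cat > h.py <<'E'
from rig import r
import cv2,numpy as np
np.set_printoptions(precision=2,suppress=True)
def ray(n,u,v):
    c=r.camera_info(n); P=c["pose"]
    d=P[:3,:3]@np.array([(u-c["cx"])/c["fx"],-(v-c["cy"])/c["fy"],-1.]); return P[:3,3],d
def onz(n,u,v,z):
    o,d=ray(n,u,v); return o+d*(z-o[2])/d[2]
def proj(n,p):
    c=r.camera_info(n); P=c["pose"]; q=P[:3,:3].T@(np.asarray(p,float)-P[:3,3])
    return np.array([c["cx"]+c["fx"]*q[0]/-q[2],c["cy"]+c["fy"]*-q[1]/-q[2]])
def tri(a,b):
    A=[];y=[]
    for n,(u,v) in(("scene",a),("top",b)):
        o,d=ray(n,u,v); d/=np.linalg.norm(d); M=np.eye(3)-np.outer(d,d); A.append(M); y.append(M@o)
    return np.linalg.lstsq(np.vstack(A),np.hstack(y),rcond=None)[0]
def crop(im,x,y,w,h,k): return cv2.resize(im[y:y+h,x:x+w],None,fx=k,fy=k,interpolation=cv2.INTER_CUBIC)
E
python3 - <<'E'
from h import *
s=cv2.imread("pics/scene0.png");t=cv2.imread("pics/top0.png")
a=crop(s,266,180,80,100,6);a=np.hstack([a,np.zeros((600,20,3),np.uint8),crop(s,350,140,40,30,7)[:0].reshape(0,280,3) if 0 else np.vstack([crop(s,350,140,30,40,9),np.zeros((240,270,3),np.uint8)])])
cv2.imwrite("pics/s1.png",a)
b=np.vstack([crop(t,251,160,100,55,8),crop(t,385,205,100,20,8)]);cv2.imwrite("pics/t1.png",b);print(a.shape,b.shape)
for n,im in(("scene",s),("top",t)):
    hsv=cv2.cvtColor(im,cv2.COLOR_BGR2HSV)
    g=cv2.inRange(hsv,(45,120,40),(80,255,255))
    k,l,st,ce=cv2.connectedComponentsWithStats(g)
    for i in range(1,k):
        if st[i,4]>15: print(n,"green",st[i],ce[i],cv2.minAreaRect(np.argwhere(l==i)[:,::-1].astype(np.float32)),onz(n,*ce[i],35))
    am=cv2.inRange(hsv,(5,140,50),(22,255,255))
    k,l,st,ce=cv2.connectedComponentsWithStats(am)
    for i in range(1,k):
        if st[i,4]>8 and (abs(ce[i]-([306,230] if n=="scene" else [301,187]))<60).all():print(n,"amber",st[i],ce[i],onz(n,*ce[i],77))
E
```

```text
(600, 770, 3) (600, 800, 3)
scene green [361 147  11  20 104] [366.26 156.51] ((366.85003662109375, 155.95001220703125), (10.435516357421875, 17.70875358581543), 18.434947967529297) [ 476.17 -241.96   35.  ]
scene amber [307 184  18  30 175] [316.02 199.03] [572.01   1.42  77.  ]
scene amber [289 216  19  26 151] [297.86 228.61] [589.15 118.35  77.  ]
scene amber [281 245   9  11  42] [284.88 249.26] [601.19 195.24  77.  ]
top green [393 211  12  12 111] [398.32 216.34] ((398.5, 216.5), (11.0, 11.0), 90.0) [ 475.71 -239.18   35.  ]
top amber [258 178   9   5  29] [262.59 179.52] [602.54 202.1   77.  ]
top amber [271 178  31  11 164] [286.24 182.75] [590.43 125.68  77.  ]
top amber [308 183  30  10 162] [322.61 187.72] [571.87   8.58  77.  ]
```

View pics/s1.png

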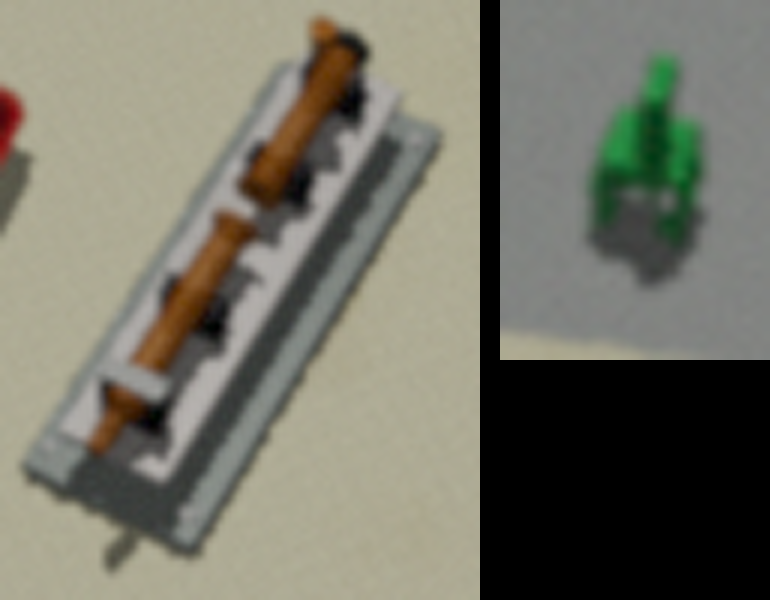

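View pics/t1.png

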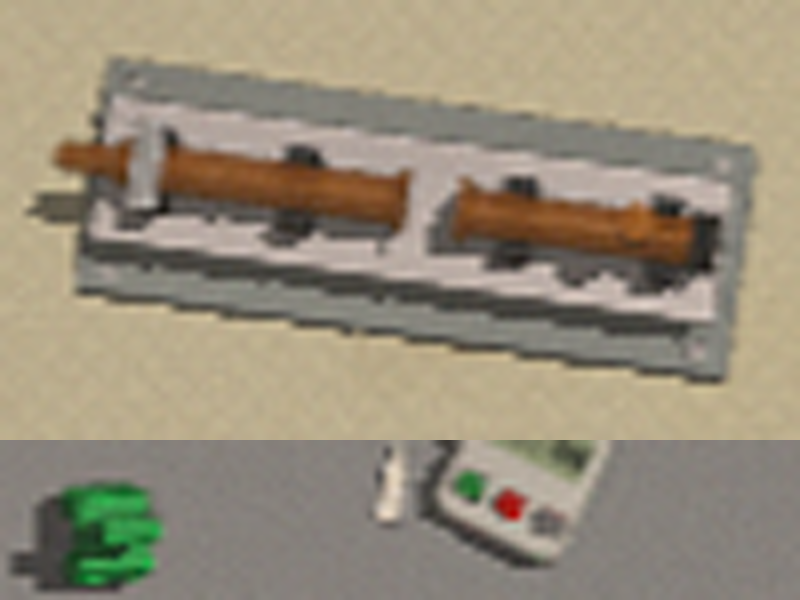

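The crops show the loose tube on the right (-y) with its side arm bump at top px (331,187). The flange faces are near (302,186) and (308.5,186.5), and the clip fin is long along world y at (401,216). Now I'll compute the axis, yaw, side arm and clip positions.

Run:
```python
from h import *
im={"scene":cv2.imread("pics/scene0.png"),"top":cv2.imread("pics/top0.png")}
S=lambda x,y:(266+(x+.5)/6-.5,180+(y+.5)/6-.5)
T=lambda x,y:(251+(x+.5)/8-.5,160+(y+.5)/8-.5)
# yaw from base-plate corners at z=14
for n,F,c in(("top",T,[(110,60),(755,150),(722,380),(78,290)]),("scene",S,[(28,466),(440,130),(195,552)])):
    w=np.array([onz(n,*F(*p),14)[:2] for p in c]); print(n,"corners",w.tolist(),"mean",w.mean(0))
    if n=="top":
        for a,b in((0,1),(3,2)): d=w[a]-w[b]; print("len",np.hypot(*d),"yaw",np.arctan2(-d[0],d[1]))
    else: d=w[2]-w[1]; print("len",np.hypot(*d),"yaw",np.arctan2(-d[0],d[1]),"short",np.hypot(*(w[0]-w[2])))
# amber tube axis lines
N=[]
for n,c in(("top",[(271,178,302,190),(308,183,339,195)]),("scene",[(289,216,310,244),(303,184,328,216)])):
    hsv=cv2.cvtColor(im[n],cv2.COLOR_BGR2HSV); m=cv2.inRange(hsv,(5,120,40),(22,255,255))
    x0,y0,x1,y1=c[0]; q=np.argwhere(m[y0:y1,x0:x1])[:,::-1]+[x0,y0]
    vx,vy,px,py=cv2.fitLine(q.astype(np.float32),cv2.DIST_L2,0,.01,.01).ravel()
    w=[onz(n,px+k*vx,py+k*vy,77)[:2] for k in(-10,10)]; d=w[0]-w[1]; d*=np.sign(d[1])
    x_at=lambda y:w[0][0]+(y-w[0][1])*d[0]/d[1]
    print(n,"fixed tube yaw",np.arctan2(-d[0],d[1]),"x at y=60",x_at(60.))
print("fixed face top",onz("top",*T(408,202),80),"scene",onz("scene",*S(236,230),80))
print("loose face top",onz("top",*T(460,208),80),"scene",onz("scene",*S(262,186),80))
print("sidearm top feature z", [ (z,onz("top",*T(640,208),z)[:2],onz("scene",*S(320,24),z)[:2]) for z in(117,131,140)], tri(S(320,24),T(640,208)))
# clip
fs=(350+(660-500)/9,140+60/9); print("fin top scene",onz("scene",*fs,80),"top",onz("top",385+132/8,205+88/8,80),tri(fs,(385+132/8,205+88/8)))
a=onz("top",385+65/8,205+52/8,42);b=onz("top",385+150/8,205+50/8,42);print("bar",a,b)
a=onz("top",385+75/8,205+142/8,42);b=onz("top",385+150/8,205+132/8,42);print("bar2",a,b)
```

```text
top corners [[652.3180616433403, 205.57023472314108], [608.0513632799655, -67.42029395251247], [511.03349960716156, -51.16476632624324], [554.5619934477153, 220.00461350331653]] mean [581.49  76.75]
len 276.55626792862034 yaw -0.1607554735224118
len 274.6407878177879 yaw -0.15916362537369017
scene corners [[648.0570120983964, 204.21431112454627], [512.9996066072556, -53.7782196538227], [553.0386854620442, 221.8096809328797]] mean [571.37 124.08]
len 278.4812718753743 yaw -0.1442765747645891 short 96.63373859819626
top fixed tube yaw -0.16282506118370627 x at y=60 579.6749008131139
scene fixed tube yaw -0.15576179703681403 x at y=60 580.0625653982986
fixed face top [582.4   76.11  80.  ] scene [581.05  78.34  80.  ]
loose face top [579.54  55.23  80.  ] scene [577.29  49.61  80.  ]
sidearm top feature z [(117, array([574.45, -16.48]), array([573.27, -29.74])), (131, array([573.09, -16.24]), array([570.17, -20.31])), (140, array([572.22, -16.08]), array([568.17, -14.25]))] [570.79 -16.48 136.36]
fin top scene [ 476.42 -247.84   80.  ] top [ 475.87 -241.02   80.  ] [ 475.3  -239.05   90.61]
bar [ 491.81 -221.43   42.  ] [ 491.94 -256.27   42.  ]
bar2 [ 454.88 -224.27   42.  ] [ 458.36 -255.07   42.  ]
```

Careful with the scale: shifts go in shares of 1 m and turns go in shares of 2 pi rad. That gives: 501 mm is 0.501, -306 mm is -0.306, 0.618 rad is 0.0984.

>>> {"fn": "arm_command", "kwargs": {"rows": [{"dx": 0.501,"dy": -0.306,"dz": 0.06,"turn": 0.0984,"fingers": 85},{"dx": 0.501,"dy": -0.306,"dz": 0.06,"turn": 0.0984,"fingers": 85},{"dx": 0.501,"dy": -0.306,"dz": 0.06,"turn": 0.0984,"fingers": 85},{"dx": 0.501,"dy": -0.306,"dz": 0.06,"turn": 0.0984,"fingers": 85},{"dx": 0.501,"dy": -0.306,"dz": 0.06,"turn": 0.0984,"fingers": 85},{"dx": 0.501,"dy": -0.306,"dz": 0.06,"turn": 0.0984,"fingers": 85},{"dx": 0.501,"dy": -0.306,"dz": 0.06,"turn": 0.0984,"fingers": 85},{"dx": 0.501,"dy": -0.306,"dz": 0.06,"turn": 0.0984,"fingers": 85},{"dx": 0.501,"dy": -0.306,"dz": 0.06,"turn": 0.0984,"fingers": 85},{"dx": 0.501,"dy": -0.306,"dz": 0.06,"turn": 0.0984,"fingers": 85},{"dx": 0.501,"dy": -0.306,"dz": 0.06,"turn": 0.0984,"fingers": 85},{"dx": 0.501,"dy": -0.306,"dz": 0.06,"turn": 0.0984,"fingers": 85},{"dx": 0.501,"dy": -0.306,"dz": 0.06,"turn": 0.0984,"fingers": 85},{"dx": 0.501,"dy": -0.306,"dz": 0.06,"turn": 0.0984,"fingers": 85},{"dx": 0.501,"dy": -0.306,"dz": 0.06,"turn": 0.0984,"fingers": 85},{"dx": 0.501,"dy": -0.306,"dz": 0.06,"turn": 0.0984,"fingers": 85}]}}

```text
clock: 1.7
ee_pos: [567.9, -20.0, 171.4]
tool_rot: [[0.987, -0.159, -0.0], [-0.159, -0.987, -0.0], [-0.0, 0.0, -1.0]]
ft_force: [0.1, -0.8, 0.1]
grip_width: 0.996
grasp_force: 0.0
```

In the tool's units: 73 mm is 0.073, 70 mm is 0.07.

>>> {"fn": "arm_command", "kwargs": {"rows": [{"dz": 0.04,"fingers": 60},{"dz": 0.07,"fingers": 60},{"dz": 0.073,"fingers": 60},{"dz": 0.073,"fingers": 40},{"dz": 0.073,"fingers": 30},{"dz": 0.073,"fingers": 20},{"dz": 0.073,"fingers": 8},{"dz": 0.073,"fingers": 8},{"dz": 0.073,"fingers": 8},{"dz": 0.073,"fingers": 8},{"dz": 0.073,"fingers": 8}], "grip_force": 20}}

```text
validation failed for argument at $.ro...
```

In the tool's units: 73 mm is 0.073, 70 mm is 0.07.

>>> {"fn": "arm_command", "kwargs": {"rows": [{"dx": 0,"dy": 0,"dz": 0.04,"turn": 0,"fingers": 60},{"dx": 0,"dy": 0,"dz": 0.07,"turn": 0,"fingers": 60},{"dx": 0,"dy": 0,"dz": 0.073,"turn": 0,"fingers": 60},{"dx": 0,"dy": 0,"dz": 0.073,"turn": 0,"fingers": 40},{"dx": 0,"dy": 0,"dz": 0.073,"turn": 0,"fingers": 30},{"dx": 0,"dy": 0,"dz": 0.073,"turn": 0,"fingers": 20},{"dx": 0,"dy": 0,"dz": 0.073,"turn": 0,"fingers": 8},{"dx": 0,"dy": 0,"dz": 0.073,"turn": 0,"fingers": 8},{"dx": 0,"dy": 0,"dz": 0.073,"turn": 0,"fingers": 8},{"dx": 0,"dy": 0,"dz": 0.073,"turn": 0,"fingers": 8},{"dx": 0,"dy": 0,"dz": 0.073,"turn": 0,"fingers": 8}], "grip_force": 20}}

```text
clock: 2.8
ee_pos: [569.4, -19.0, 99.0]
tool_rot: [[0.988, -0.158, 0.002], [-0.158, -0.988, -0.001], [0.002, 0.0, -1.0]]
ft_force: [5.2, -1.8, 2.6]
grip_width: 0.17
grasp_force: 19.4
```

In the tool's units: -18 mm is -0.018, -16 mm is -0.016.

>>> {"fn": "arm_command", "kwargs": {"rows": [{"dx": 0,"dy": -0.004,"dz": 0,"turn": 0,"fingers": 8},{"dx": 0,"dy": -0.008,"dz": 0,"turn": 0,"fingers": 8},{"dx": 0,"dy": -0.012,"dz": 0,"turn": 0,"fingers": 8},{"dx": 0,"dy": -0.016,"dz": 0,"turn": 0,"fingers": 8},{"dx": 0,"dy": -0.018,"dz": 0,"turn": 0,"fingers": 8},{"dx": 0,"dy": -0.018,"dz": 0,"turn": 0,"fingers": 8}]}}

```text
clock: 3.4
ee_pos: [572.3, -1.2, 98.8]
tool_rot: [[0.988, -0.157, 0.002], [-0.157, -0.988, -0.001], [0.002, 0.0, -1.0]]
ft_force: [5.9, -0.3, 1.7]
grip_width: 0.167
grasp_force: 19.5
```

>>> {"fn": "arm_command", "kwargs": {"rows": [{"dx": 0,"dy": -0.002,"dz": 0,"turn": 0,"fingers": 8},{"dx": 0,"dy": -0.003,"dz": 0,"turn": 0,"fingers": 8},{"dx": 0,"dy": -0.003,"dz": 0,"turn": 0,"fingers": 8}]}}

```text
clock: 3.7
ee_pos: [572.7, 1.6, 98.8]
tool_rot: [[0.988, -0.158, 0.002], [-0.158, -0.988, -0.001], [0.002, 0.001, -1.0]]
ft_force: [4.6, -1.8, 1.0]
grip_width: 0.165
grasp_force: 19.5
```

In the tool's units: -2 mm is -0.002, -1 mm is -0.001.

>>> {"fn": "arm_command", "kwargs": {"rows": [{"dx": 0,"dy": -0.001,"dz": 0,"turn": 0,"fingers": 8},{"dx": 0,"dy": -0.002,"dz": 0,"turn": 0,"fingers": 8},{"dx": 0,"dy": -0.002,"dz": 0,"turn": 0,"fingers": 8}]}}

```text
clock: 4.0
ee_pos: [572.9, 2.8, 98.8]
tool_rot: [[0.988, -0.157, 0.002], [-0.157, -0.988, -0.002], [0.002, 0.002, -1.0]]
ft_force: [4.0, -5.4, 2.4]
grip_width: 0.167
grasp_force: 19.6
```

In the tool's units: -2 mm is -0.002, -1 mm is -0.001.

>>> {"fn": "arm_command", "kwargs": {"rows": [{"dx": 0,"dy": -0.001,"dz": 0,"turn": 0,"fingers": 8},{"dx": 0,"dy": -0.002,"dz": 0,"turn": 0,"fingers": 8},{"dx": 0,"dy": -0.002,"dz": 0,"turn": 0,"fingers": 8}]}}

```text
clock: 4.3
ee_pos: [573.0, 2.9, 98.8]
tool_rot: [[0.988, -0.158, 0.001], [-0.158, -0.987, -0.005], [0.002, 0.005, -1.0]]
ft_force: [2.1, -12.0, 2.2]
grip_width: 0.169
grasp_force: 19.8
```

In the tool's units: -70 mm is -0.07, -40 mm is -0.04, -1.571 rad is -0.25.

>>> {"fn": "arm_command", "kwargs": {"rows": [{"dx": 0,"dy": 0.002,"dz": 0,"turn": 0,"fingers": 8},{"dx": 0,"dy": 0.002,"dz": 0,"turn": 0,"fingers": 30},{"dx": 0,"dy": 0.002,"dz": 0,"turn": 0,"fingers": 50},{"dx": 0,"dy": 0.002,"dz": 0,"turn": 0,"fingers": 50},{"dx": 0,"dy": 0.002,"dz": 0,"turn": 0,"fingers": 50},{"dx": 0,"dy": 0.004,"dz": -0.04,"turn": 0,"fingers": 50},{"dx": 0,"dy": 0.004,"dz": -0.07,"turn": 0,"fingers": 50},{"dx": 0,"dy": 0.004,"dz": -0.07,"turn": -0.0796,"fingers": 50},{"dx": 0,"dy": 0.004,"dz": -0.07,"turn": -0.25,"fingers": 50},{"dx": 0,"dy": 0.004,"dz": -0.07,"turn": -0.25,"fingers": 50},{"dx": 0,"dy": 0.004,"dz": -0.07,"turn": -0.25,"fingers": 50},{"dx": 0,"dy": 0.004,"dz": -0.07,"turn": -0.25,"fingers": 50},{"dx": 0,"dy": 0.004,"dz": -0.07,"turn": -0.25,"fingers": 50},{"dx": 0,"dy": 0.004,"dz": -0.07,"turn": -0.25,"fingers": 50},{"dx": 0,"dy": 0.004,"dz": -0.07,"turn": -0.25,"fingers": 50},{"dx": 0,"dy": 0.004,"dz": -0.07,"turn": -0.25,"fingers": 50},{"dx": 0,"dy": 0.004,"dz": -0.07,"turn": -0.25,"fingers": 50},{"dx": 0,"dy": 0.004,"dz": -0.07,"turn": -0.25,"fingers": 50},{"dx": 0,"dy": 0.004,"dz": -0.07,"turn": -0.25,"fingers": 50}]}}

```text
clock: 6.2
ee_pos: [571.4, 2.3, 168.1]
tool_rot: [[0.157, 0.988, -0.001], [0.988, -0.157, 0.0], [0.0, -0.001, -1.0]]
ft_force: [-0.3, -1.1, 0.1]
grip_width: 0.585
grasp_force: 0.0
```

Run:
```python
from h import *
r_=r.sense();print(r_["joint_positions"],r_["ft_force"],r_["ee_pos"])
s=r.capture("scene");t=r.capture("top")
cv2.imwrite("pics/c2.png",np.vstack([crop(t,251,160,100,45,8),np.hstack([crop(s,266,185,80,40,6),np.zeros((240,320,3),np.uint8)])]))
```

```text
[-0.2   0.24  1.67  0.    1.23 -0.05] [-0.29 -1.06  0.1 ] [571.39   2.26 168.05]
```

View pics/c2.png

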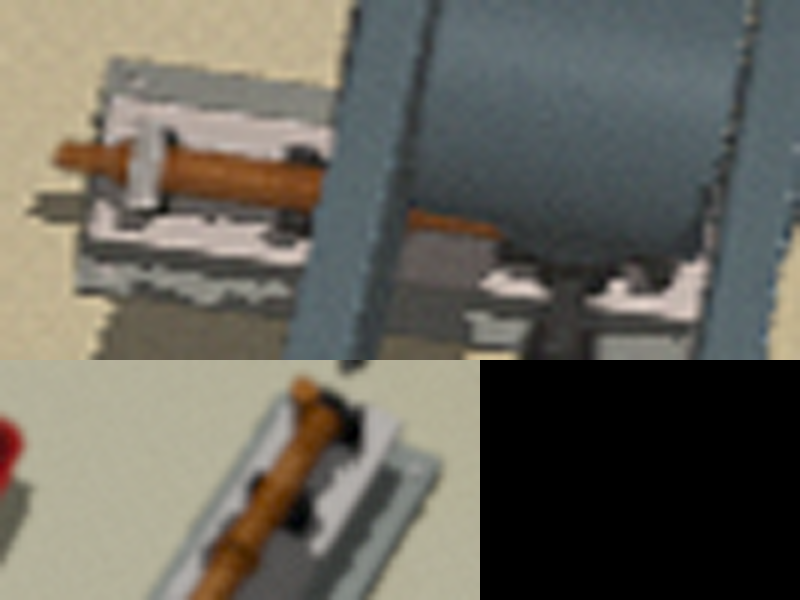

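The joint is closed: in the scene view the flanges meet at about (305,217). Next I'll pinch the side arm crosswise to get the axis's lateral position.

In the tool's units: 70 mm is 0.07, 40 mm is 0.04.

>>> {"fn": "arm_command", "kwargs": {"rows": [{"dx": 0,"dy": 0,"dz": 0.04,"turn": 0,"fingers": 50},{"dx": 0,"dy": 0,"dz": 0.07,"turn": 0,"fingers": 40},{"dx": 0,"dy": 0,"dz": 0.07,"turn": 0,"fingers": 30},{"dx": 0,"dy": 0,"dz": 0.07,"turn": 0,"fingers": 24},{"dx": 0,"dy": 0,"dz": 0.07,"turn": 0,"fingers": 20},{"dx": 0,"dy": 0,"dz": 0.07,"turn": 0,"fingers": 17},{"dx": 0,"dy": 0,"dz": 0.07,"turn": 0,"fingers": 8},{"dx": 0,"dy": 0,"dz": 0.07,"turn": 0,"fingers": 8},{"dx": 0,"dy": 0,"dz": 0.07,"turn": 0,"fingers": 8},{"dx": 0,"dy": 0,"dz": 0.07,"turn": 0,"fingers": 8}], "grip_force": 20}}

```text
clock: 7.3
ee_pos: [570.0, 2.3, 99.1]
tool_rot: [[0.157, 0.988, -0.003], [0.988, -0.157, 0.0], [-0.0, -0.003, -1.0]]
ft_force: [-9.0, -0.0, 1.2]
grip_width: 0.168
grasp_force: 19.4
```

Run:
```python
from h import *
for p in [(581.7,74,77),(582.5,77,77),(581.7,74,90)]: print(p,proj("scene",p))
print(onz("scene",305.1,217.1,80),r.sense()["ft_force"])
```

```text
(581.7, 74, 77) [305.21 217.21]
(582.5, 77, 77) [304.63 217.95]
(581.7, 74, 90) [305.13 214.93]
[581.48  75.45  80.  ] [-8.95 -0.03  1.19]
```

In the tool's units: -254.4 mm is -0.2544, -56.2 mm is -0.0562, -0.157 rad is -0.025.

>>> {"fn": "arm_command", "kwargs": {"rows": [{"dx": 0,"dy": 0,"dz": 0,"turn": 0,"fingers": 40},{"dx": 0,"dy": 0,"dz": 0,"turn": 0,"fingers": 50},{"dx": 0,"dy": 0,"dz": 0,"turn": 0,"fingers": 50},{"dx": 0,"dy": 0,"dz": -0.04,"turn": 0,"fingers": 50},{"dx": 0,"dy": 0,"dz": -0.07,"turn": 0,"fingers": 50},{"dx": -0.2544,"dy": -0.0562,"dz": -0.07,"turn": -0.025,"fingers": 50},{"dx": -0.2544,"dy": -0.0562,"dz": -0.07,"turn": -0.025,"fingers": 50},{"dx": -0.2544,"dy": -0.0562,"dz": -0.07,"turn": -0.025,"fingers": 50},{"dx": -0.2544,"dy": -0.0562,"dz": -0.07,"turn": -0.025,"fingers": 50},{"dx": -0.2544,"dy": -0.0562,"dz": -0.07,"turn": -0.025,"fingers": 50},{"dx": -0.2544,"dy": -0.0562,"dz": -0.07,"turn": -0.025,"fingers": 50},{"dx": -0.2544,"dy": -0.0562,"dz": -0.07,"turn": -0.025,"fingers": 50},{"dx": -0.2544,"dy": -0.0562,"dz": -0.07,"turn": -0.025,"fingers": 50},{"dx": -0.2544,"dy": -0.0562,"dz": -0.07,"turn": -0.025,"fingers": 50}]}}

```text
clock: 8.7
ee_pos: [476.7, -239.0, 168.3]
tool_rot: [[-0.001, 1.0, 0.0], [1.0, 0.001, 0.0], [0.0, 0.0, -1.0]]
ft_force: [0.2, 0.8, -0.1]
grip_width: 0.587
grasp_force: 0.0
```

Run:
```python
from h import *
s=r.capture("scene");t=r.capture("top");print(r.sense()["ee_pos"],r.sense()["tool_rot"][0])
cv2.imwrite("pics/c3.png",np.vstack([np.hstack([crop(t,375,195,50,40,8),crop(s,340,130,50,40,8)]),crop(t,270,170,100,33,8)]))
```

```text
[ 476.77 -238.98  168.29] [-0.  1.  0.]
```

View pics/c3.png

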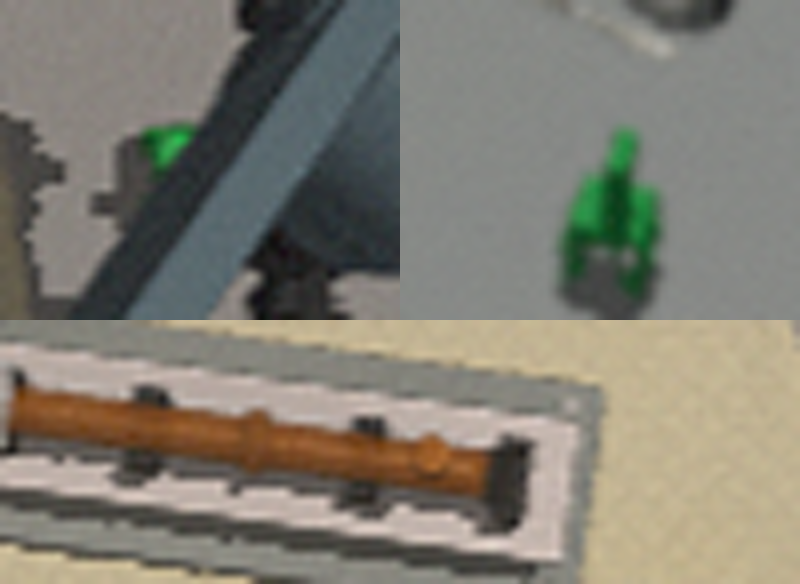

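In the tool's units: 119 mm is 0.119, 110 mm is 0.11.

>>> {"fn": "arm_command", "kwargs": {"rows": [{"dx": 0,"dy": 0,"dz": 0.045,"turn": 0,"fingers": 50},{"dx": 0,"dy": 0,"dz": 0.085,"turn": 0,"fingers": 45},{"dx": 0,"dy": 0,"dz": 0.11,"turn": 0,"fingers": 40},{"dx": 0,"dy": 0,"dz": 0.119,"turn": 0,"fingers": 35},{"dx": 0,"dy": 0,"dz": 0.119,"turn": 0,"fingers": 28},{"dx": 0,"dy": 0,"dz": 0.119,"turn": 0,"fingers": 22},{"dx": 0,"dy": 0,"dz": 0.119,"turn": 0,"fingers": 16},{"dx": 0,"dy": 0,"dz": 0.119,"turn": 0,"fingers": 13},{"dx": 0,"dy": 0,"dz": 0.119,"turn": 0,"fingers": 6},{"dx": 0,"dy": 0,"dz": 0.119,"turn": 0,"fingers": 6},{"dx": 0,"dy": 0,"dz": 0.119,"turn": 0,"fingers": 6},{"dx": 0,"dy": 0,"dz": 0.119,"turn": 0,"fingers": 6}], "grip_force": 50}}

```text
clock: 10.0
ee_pos: [476.9, -241.0, 50.4]
tool_rot: [[0.001, 1.0, 0.002], [1.0, -0.001, -0.001], [-0.001, 0.002, -1.0]]
ft_force: [-0.6, 1.7, 7.2]
grip_width: 0.105
grasp_force: 53.3
```

In the tool's units: 315 mm is 0.315, -170 mm is -0.17, 0.157 rad is 0.025.

>>> {"fn": "arm_command", "kwargs": {"rows": [{"dx": 0,"dy": 0,"dz": -0.03,"turn": 0,"fingers": 6},{"dx": 0,"dy": 0,"dz": -0.075,"turn": 0,"fingers": 6},{"dx": 0,"dy": 0,"dz": -0.12,"turn": 0,"fingers": 6},{"dx": 0.02,"dy": 0.006,"dz": -0.16,"turn": 0,"fingers": 6},{"dx": 0.06,"dy": 0.02,"dz": -0.17,"turn": 0,"fingers": 6},{"dx": 0.315,"dy": 0.1045,"dz": -0.17,"turn": 0.025,"fingers": 6},{"dx": 0.315,"dy": 0.1045,"dz": -0.17,"turn": 0.025,"fingers": 6},{"dx": 0.315,"dy": 0.1045,"dz": -0.17,"turn": 0.025,"fingers": 6},{"dx": 0.315,"dy": 0.1045,"dz": -0.17,"turn": 0.025,"fingers": 6},{"dx": 0.315,"dy": 0.1045,"dz": -0.17,"turn": 0.025,"fingers": 6},{"dx": 0.315,"dy": 0.1045,"dz": -0.17,"turn": 0.025,"fingers": 6},{"dx": 0.315,"dy": 0.1045,"dz": -0.17,"turn": 0.025,"fingers": 6},{"dx": 0.315,"dy": 0.1045,"dz": -0.17,"turn": 0.025,"fingers": 6},{"dx": 0.315,"dy": 0.1045,"dz": -0.17,"turn": 0.025,"fingers": 6},{"dx": 0.315,"dy": 0.1045,"dz": -0.17,"turn": 0.025,"fingers": 6}]}}

```text
clock: 11.5
ee_pos: [580.7, 73.2, 219.2]
tool_rot: [[0.159, 0.987, -0.0], [0.987, -0.159, -0.0], [-0.0, -0.0, -1.0]]
ft_force: [0.1, 0.5, -1.4]
grip_width: 0.106
grasp_force: 52.3
```

In the tool's units: 78 mm is 0.078, 70 mm is 0.07.

>>> {"fn": "arm_command", "kwargs": {"rows": [{"dx": 0.0009,"dy": 0.0006,"dz": 0.04,"turn": 0,"fingers": 6},{"dx": 0.0009,"dy": 0.0006,"dz": 0.07,"turn": 0,"fingers": 6},{"dx": 0.0009,"dy": 0.0006,"dz": 0.078,"turn": 0,"fingers": 6},{"dx": 0.0009,"dy": 0.0006,"dz": 0.078,"turn": 0,"fingers": 6},{"dx": 0.0009,"dy": 0.0006,"dz": 0.078,"turn": 0,"fingers": 6}]}}

```text
clock: 12.0
ee_pos: [582.7, 74.7, 142.9]
tool_rot: [[0.158, 0.987, 0.002], [0.987, -0.158, -0.0], [0.0, 0.002, -1.0]]
ft_force: [1.1, 0.3, 0.7]
grip_width: 0.106
grasp_force: 52.3
```

Run:
```python
from h import *
s=r.capture("scene");q=r.sense();print(q["ee_pos"],q["ft_force"])
cv2.imwrite("pics/s4raw.png",s)
cv2.imwrite("pics/c4.png",crop(s,276,185,60,50,12))
b=q["ee_pos"]-[0,0,32.4]; u=np.array([.158,.987,0]);e=np.array([.987,-.158,0])
O=lambda p:((proj("scene",p)-[276,185]+.5)*12)
for n,p in dict(bore=b,jawp_out=b+15*u+[0,0,20],jawp_in=b+7*u,jawm_in=b-7*u,fin_top_p=b+12*u+[0,0,62],bridge_p_l=b+15*u+15*e+[0,0,24],bridge_p_r=b+15*u-15*e+[0,0,24],tip1=b+11*u+15*e+[0,0,-18],tip2=b+11*u-15*e+[0,0,-18],mid=(581.4,74,77)).items(): print(n,O(p))
```

```text
[583.09  74.87 143.35] [ 0.22 -0.37 -0.4 ]
bore [347.56 321.54]
jawp_out [316.35 323.8 ]
jawp_in [333.92 342.88]
jawm_in [361.14 300.29]
fin_top_p [318.31 219.62]
bridge_p_l [261.64 290.51]
bridge_p_r [370.57 339.53]
tip1 [274.65 369.55]
tip2 [381.01 417.78]
mid [357.66 392.89]
```

View pics/c4.png

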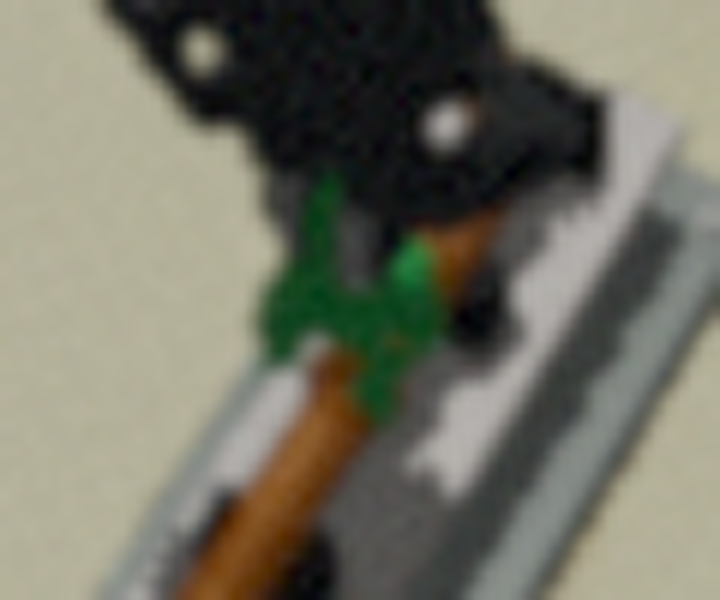

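The view shows the clip hovering over the joint, with jaw tips near crop (270,365) and (378,418), straddling the tube as predicted. I'll correct the offset and lower it in small steps.

In the tool's units: 14 mm is 0.014, -1.5 mm is -0.0015.

>>> {"fn": "arm_command", "kwargs": {"rows": [{"dx": -0.0012,"dy": -0.0015,"dz": 0.005,"turn": 0,"fingers": 6},{"dx": -0.0012,"dy": -0.0015,"dz": 0.01,"turn": 0,"fingers": 6},{"dx": -0.0012,"dy": -0.0015,"dz": 0.014,"turn": 0,"fingers": 6},{"dx": -0.0012,"dy": -0.0015,"dz": 0.014,"turn": 0,"fingers": 6},{"dx": -0.0012,"dy": -0.0015,"dz": 0.014,"turn": 0,"fingers": 6},{"dx": -0.0012,"dy": -0.0015,"dz": 0.014,"turn": 0,"fingers": 6}], "grip_force": 60}}

```text
clock: 12.65
ee_pos: [580.3, 74.4, 127.6]
tool_rot: [[0.157, 0.988, 0.001], [0.988, -0.157, 0.0], [0.0, 0.001, -1.0]]
ft_force: [0.5, 1.3, -0.1]
grip_width: 0.106
grasp_force: 60.7
```

In the tool's units: 1 mm is 0.001, -0.2 mm is -0.0002.

>>> {"fn": "arm_command", "kwargs": {"rows": [{"dx": -0.0002,"dy": 0.001,"dz": 0,"turn": 0,"fingers": 6},{"dx": -0.0002,"dy": 0.001,"dz": 0.001,"turn": 0,"fingers": 6},{"dx": -0.0002,"dy": 0.001,"dz": 0.001,"turn": 0,"fingers": 6},{"dx": -0.0002,"dy": 0.001,"dz": 0.001,"turn": 0,"fingers": 6}]}}

```text
clock: 13.05
ee_pos: [581.1, 74.2, 126.4]
tool_rot: [[0.157, 0.988, 0.0], [0.988, -0.157, 0.0], [0.0, 0.0, -1.0]]
ft_force: [-0.0, 0.7, 0.9]
grip_width: 0.103
grasp_force: 60.7
```

In the tool's units: 4 mm is 0.004, 2 mm is 0.002.

>>> {"fn": "arm_command", "kwargs": {"rows": [{"dx": 0,"dy": 0,"dz": 0.002,"turn": 0,"fingers": 6},{"dx": 0,"dy": 0,"dz": 0.004,"turn": 0,"fingers": 6},{"dx": 0,"dy": 0,"dz": 0.004,"turn": 0,"fingers": 6}]}}

```text
clock: 13.35
ee_pos: [581.1, 74.1, 122.3]
tool_rot: [[0.157, 0.988, 0.0], [0.988, -0.157, 0.0], [0.0, 0.0, -1.0]]
ft_force: [0.1, 3.4, 3.9]
grip_width: 0.107
grasp_force: 61.1
```

>>> {"fn": "arm_command", "kwargs": {"rows": [{"dx": 0.0008,"dy": 0,"dz": 0,"turn": 0,"fingers": 6},{"dx": 0.0008,"dy": 0,"dz": 0,"turn": 0,"fingers": 6},{"dx": 0.0008,"dy": 0,"dz": 0,"turn": 0,"fingers": 6}]}}

```text
clock: 13.65
ee_pos: [581.2, 74.6, 122.4]
tool_rot: [[0.157, 0.988, 0.0], [0.988, -0.157, -0.0], [-0.0, 0.0, -1.0]]
ft_force: [-0.3, 0.0, 4.4]
grip_width: 0.106
grasp_force: 61.1
```

In the tool's units: 3 mm is 0.003, 1.5 mm is 0.0015.

>>> {"fn": "arm_command", "kwargs": {"rows": [{"dx": 0,"dy": 0,"dz": 0.0015,"turn": 0,"fingers": 6},{"dx": 0,"dy": 0,"dz": 0.003,"turn": 0,"fingers": 6},{"dx": 0,"dy": 0,"dz": 0.003,"turn": 0,"fingers": 6}]}}

```text
clock: 13.95
ee_pos: [581.2, 74.6, 119.3]
tool_rot: [[0.157, 0.988, 0.0], [0.988, -0.157, -0.0], [-0.0, 0.0, -1.0]]
ft_force: [-0.8, 0.7, 5.4]
grip_width: 0.11
grasp_force: 61.4
```

In the tool's units: 3 mm is 0.003, 1.5 mm is 0.0015.

>>> {"fn": "arm_command", "kwargs": {"rows": [{"dx": 0,"dy": 0,"dz": 0.0015,"turn": 0,"fingers": 6},{"dx": 0,"dy": 0,"dz": 0.003,"turn": 0,"fingers": 6},{"dx": 0,"dy": 0,"dz": 0.003,"turn": 0,"fingers": 6}]}}

```text
clock: 14.25
ee_pos: [581.3, 74.6, 116.6]
tool_rot: [[0.157, 0.988, 0.0], [0.988, -0.157, -0.0], [-0.0, 0.0, -1.0]]
ft_force: [-0.3, 0.7, 7.3]
grip_width: 0.105
grasp_force: 61.8
```

>>> {"fn": "arm_command", "kwargs": {"rows": [{"dx": 0,"dy": 0,"dz": 0.0015,"turn": 0,"fingers": 6},{"dx": 0,"dy": 0,"dz": 0.003,"turn": 0,"fingers": 6},{"dx": 0,"dy": 0,"dz": 0.003,"turn": 0,"fingers": 6}]}}

```text
clock: 14.55
ee_pos: [581.4, 74.6, 113.9]
tool_rot: [[0.157, 0.988, 0.001], [0.988, -0.157, -0.0], [-0.0, 0.001, -1.0]]
ft_force: [-1.3, 0.5, 8.2]
grip_width: 0.107
grasp_force: 62.0
```

>>> {"fn": "arm_command", "kwargs": {"rows": [{"dx": 0,"dy": 0,"dz": 0.001,"turn": 0,"fingers": 6},{"dx": 0,"dy": 0,"dz": 0.002,"turn": 0,"fingers": 6},{"dx": 0,"dy": 0,"dz": 0.002,"turn": 0,"fingers": 6}]}}

```text
clock: 14.85
ee_pos: [581.5, 74.7, 112.1]
tool_rot: [[0.157, 0.988, 0.001], [0.988, -0.157, -0.0], [-0.0, 0.001, -1.0]]
ft_force: [-1.7, -0.2, 10.0]
grip_width: 0.105
grasp_force: 62.1
```

In the tool's units: 1.5 mm is 0.0015, 1 mm is 0.001.

>>> {"fn": "arm_command", "kwargs": {"rows": [{"dx": 0,"dy": 0,"dz": 0.001,"turn": 0,"fingers": 6},{"dx": 0,"dy": 0,"dz": 0.0015,"turn": 0,"fingers": 6},{"dx": 0,"dy": 0,"dz": 0.0015,"turn": 0,"fingers": 6}]}}

```text
clock: 15.15
ee_pos: [581.6, 74.7, 110.8]
tool_rot: [[0.157, 0.988, 0.001], [0.988, -0.157, -0.0], [0.0, 0.001, -1.0]]
ft_force: [-1.0, -0.4, 10.2]
grip_width: 0.11
grasp_force: 62.2
```

In the tool's units: 1 mm is 0.001, 0.5 mm is 0.0005.

>>> {"fn": "arm_command", "kwargs": {"rows": [{"dx": 0,"dy": 0,"dz": 0.0005,"turn": 0,"fingers": 6},{"dx": 0,"dy": 0,"dz": 0.001,"turn": 0,"fingers": 6},{"dx": 0,"dy": 0,"dz": 0.001,"turn": 0,"fingers": 6}]}}

```text
clock: 15.45
ee_pos: [581.4, 74.8, 109.5]
tool_rot: [[0.157, 0.988, 0.001], [0.988, -0.157, -0.0], [0.0, 0.001, -1.0]]
ft_force: [0.1, 1.7, 3.0]
grip_width: 0.1
grasp_force: 61.0
```

The force dropped from 10.2 N to 3.0 N, so the clip has snapped. I'll press a little more to make sure it's home.

In the tool's units: 3 mm is 0.003, 1.5 mm is 0.0015.

>>> {"fn": "arm_command", "kwargs": {"rows": [{"dx": 0,"dy": 0,"dz": 0.0015,"turn": 0,"fingers": 6},{"dx": 0,"dy": 0,"dz": 0.003,"turn": 0,"fingers": 6},{"dx": 0,"dy": 0,"dz": 0.003,"turn": 0,"fingers": 6}]}}

```text
clock: 15.75
ee_pos: [581.2, 74.8, 105.5]
tool_rot: [[0.157, 0.988, 0.0], [0.988, -0.157, 0.0], [0.0, 0.0, -1.0]]
ft_force: [-0.1, -0.6, 4.7]
grip_width: 0.105
grasp_force: 62.1
```

In the tool's units: 3 mm is 0.003, 1.5 mm is 0.0015.

>>> {"fn": "arm_command", "kwargs": {"rows": [{"dx": 0,"dy": 0,"dz": 0.0015,"turn": 0,"fingers": 6},{"dx": 0,"dy": 0,"dz": 0.003,"turn": 0,"fingers": 6},{"dx": 0,"dy": 0,"dz": 0.003,"turn": 0,"fingers": 6}]}}

```text
clock: 16.05
ee_pos: [581.2, 74.7, 102.9]
tool_rot: [[0.157, 0.988, 0.0], [0.988, -0.157, -0.0], [0.0, 0.0, -1.0]]
ft_force: [0.5, 0.7, 6.0]
grip_width: 0.107
grasp_force: 62.3
```

In the tool's units: 4 mm is 0.004, 2 mm is 0.002.

>>> {"fn": "arm_command", "kwargs": {"rows": [{"dx": 0,"dy": 0,"dz": 0.002,"turn": 0,"fingers": 6},{"dx": 0,"dy": 0,"dz": 0.004,"turn": 0,"fingers": 6},{"dx": 0,"dy": 0,"dz": 0.004,"turn": 0,"fingers": 6}]}}

```text
clock: 16.35
ee_pos: [581.3, 74.7, 99.2]
tool_rot: [[0.157, 0.988, 0.0], [0.988, -0.157, -0.0], [-0.0, 0.0, -1.0]]
ft_force: [-1.4, 0.8, 9.2]
grip_width: 0.107
grasp_force: 62.7
```

>>> {"fn": "arm_command", "kwargs": {"rows": [{"dx": 0,"dy": 0,"dz": -0.004,"turn": 0,"fingers": 6},{"dx": 0,"dy": 0,"dz": -0.008,"turn": 0,"fingers": 6},{"dx": 0,"dy": 0,"dz": -0.01,"turn": 0,"fingers": 6},{"dx": 0,"dy": 0,"dz": -0.01,"turn": 0,"fingers": 6},{"dx": 0,"dy": 0,"dz": -0.01,"turn": 0,"fingers": 6}]}}

```text
clock: 16.85
ee_pos: [581.2, 74.8, 108.6]
tool_rot: [[0.157, 0.988, 0.0], [0.988, -0.157, 0.0], [0.0, 0.0, -1.0]]
ft_force: [1.0, -0.5, 2.6]
grip_width: 0.106
grasp_force: 61.8
```

In the tool's units: -240 mm is -0.24, -200 mm is -0.2.

>>> {"fn": "arm_command", "kwargs": {"rows": [{"dx": 0,"dy": 0,"dz": -0.0015,"turn": 0,"fingers": 6},{"dx": 0,"dy": 0,"dz": -0.0015,"turn": 0,"fingers": 12},{"dx": 0,"dy": 0,"dz": -0.0015,"turn": 0,"fingers": 20},{"dx": 0,"dy": 0,"dz": -0.0015,"turn": 0,"fingers": 35},{"dx": 0,"dy": 0,"dz": -0.0015,"turn": 0,"fingers": 45},{"dx": 0,"dy": 0,"dz": -0.0015,"turn": 0,"fingers": 45},{"dx": 0,"dy": 0,"dz": -0.03,"turn": 0,"fingers": 45},{"dx": 0,"dy": 0,"dz": -0.07,"turn": 0,"fingers": 45},{"dx": 0,"dy": 0,"dz": -0.11,"turn": 0,"fingers": 45},{"dx": -0.05,"dy": -0.04,"dz": -0.13,"turn": 0,"fingers": 45},{"dx": -0.1,"dy": -0.08,"dz": -0.13,"turn": 0,"fingers": 45},{"dx": -0.15,"dy": -0.12,"dz": -0.13,"turn": 0,"fingers": 45},{"dx": -0.2,"dy": -0.15,"dz": -0.13,"turn": 0,"fingers": 45},{"dx": -0.24,"dy": -0.15,"dz": -0.13,"turn": 0,"fingers": 45},{"dx": -0.24,"dy": -0.15,"dz": -0.13,"turn": 0,"fingers": 45}]}}

```text
clock: 18.35
ee_pos: [393.7, -140.1, 239.1]
tool_rot: [[0.158, 0.987, 0.001], [0.987, -0.158, -0.001], [-0.001, 0.001, -1.0]]
ft_force: [0.8, -0.5, 0.1]
grip_width: 0.526
grasp_force: 0.0
```

Run:
```python
from h import *
s=r.capture("scene");t=r.capture("top");q=r.sense();print(q["ee_pos"],q["ft_force"])
cv2.imwrite("pics/c5.png",np.vstack([crop(t,260,165,100,35,8),np.hstack([crop(s,266,180,80,40,8),np.zeros((320,160,3),np.uint8)])]))
b=np.array([581.4,74,77]);u=np.array([.158,.987,0]);e=np.array([.987,-.158,0])
for k,p in dict(fin_p=b+12*u+[0,0,62],fin_m=b-12*u+[0,0,62],brl=b+15*u+15*e+[0,0,24],brr=b-15*u-15*e+[0,0,24]).items():print(k,(proj("scene",p)-[266,180]+.5)*8+[0,280],(proj("top",p)-[260,165]+.5)*8)
```

```text
[ 393.47 -142.12  239.18] [ 0.13 -0.24  0.  ]
fin_p [299.58 517.12] [302.31 145.55]
fin_m [331.14 468.03] [364.13 154.09]
brl [262.34 562.37] [306.75 117.19]
brr [372.   533.74] [370.96 202.26]
```

View pics/c5.png

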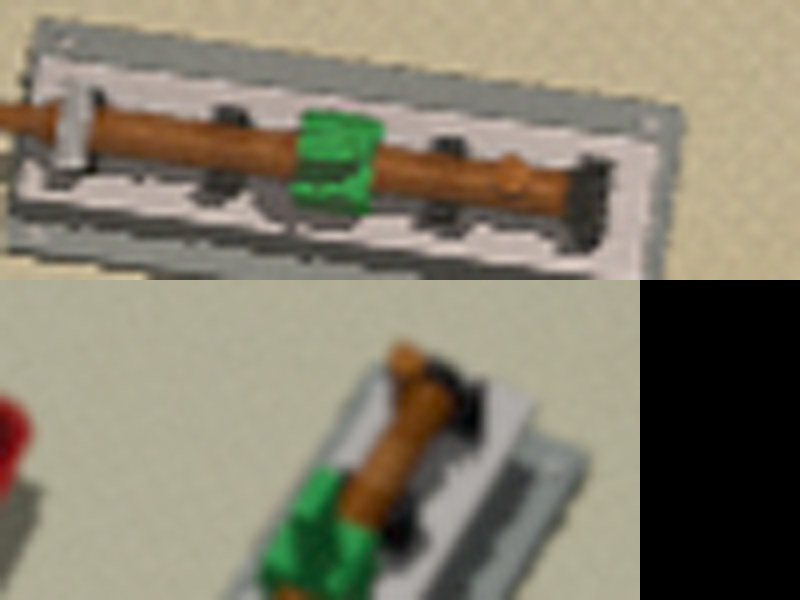

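The clip sits on the joint: the fin's far top end is at crop (328,466) against (331,468) predicted for fully home. The joint is closed and the gripper is clear, so I'm handing in.

```bash
python3 -c "
from rig import r
print(r.close_job())"
```

```text
the job is handed in; nothing more can be done
None
```

I closed the joint, snapped the clip home over the flanges (peak reading about 10 N, so the carriage should have stayed off its stop), let it go, and handed the job in at about 18.5 s.

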